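# Refit the belt cover of the bench lathe and lock its quarter-turn stud

### The job

The drive belt of the small wood lathe has been changed: put the loose red cover back over the opening in the top of the headstock so that it lies flat, push its sprung wing stud in and turn it a quarter turn clockwise until it locks, then let go. Press only about as hard as the spring asks for, never lean on the headstock with real weight, and leave everything else on the bench where it stands.

Things in the scene. Friction and masses are not known exactly. Their poses are not given: they have to be found in the camera images.
- lathe: Green bench wood lathe, fixed. Sizes in mm. Origin on the bench under the middle of the headstock; x to the back, y along the spindle to the black handwheel (reaches y = 120; bed, bowl blank and tailstock lie to -y), z up. Headstock 140 (x) by 170 (y), flat top 215 high, with an opening 75.5 (x) by 103 (y). Bowl blank y -116 to -164, its top 226 high. Its front control panel reaches x = -115.
- opening (a point): Middle of the opening, on the headstock's flat top; axes as the lathe's. The fitted cover's origin comes here, its x and y parallel to these axes; half a turn round fits as well. The skirt has 1.25 mm play each side.
- slot (a point): Middle of the slot in the receptacle strap across the opening: 9 mm below opening as drawn, but the strap is adjustable and stands up to 5 mm higher or lower, unmeasured. Slot 30 (lathe x) by 8 mm for the cross-pin. Lands 4 mm and an anvil plate 8.2 mm below the strap's top: the pin turns between them with 1.2 mm to spare. A quarter turn from the slot the lands have a notch 10 wide, 2.5 deep.
- cover: Loose red steel cover, 230 to 340 g in all: plate 90 (x) by 118 (y) by 3 mm; under it a locating skirt 73 by 100.5 mm, 6 deep, tapering in by 1.5 a side; wing stud in its middle. Origin: middle of the plate's underside, z up. It starts on the bench on its skirt, origin 6 mm up. Fitted, the plate lies flat on the headstock's top. It may be carried by the wing.
- wing (a point): Middle of the top of the stud's black wing, 44.5 mm above the cover's origin while the stud is out; turns and sinks with the stud. Wing: 30 long (this point's x), 10 thick (y), 18 mm high, a pale line on its top. It stands on a black flange of radius 16 mm, top 18 mm below here, which turns with it; fingertips may push on it. The cross-pin under the cover is parallel to the wing: 22 by 4 by 3 mm.
- stud_press (a joint): Stud pushed into the cover, m: 0 = out, limit 0.0195. Spring: 2 N at 0 plus 0.25 N per mm. On the fitted cover the pin is below the lands, free to turn, only past 0.0075 to 0.0175, and meets the firm anvil 0.0012 further, depending on the strap: push till the anvil is just felt. Locked, it springs back 2.5 mm from the lands. Loading the lathe with over 20 N, down or up, is too hard.
- stud (a joint): Stud turned clockwise seen from above, rad, relative to the cover: 0 = wing and pin along the cover's x, the only place where the pin passes the slot (within 0.12); pi/2 = quarter turn; end stop 1.7. Starts at 0 to 0.3. 0.04 N m of friction holds it; under the lands turning takes up to 0.15 N m; let go part-way, it stays. At the quarter, let go, the pin springs up into the notch: locked.
- bowl: Striped turned wooden bowl, 120 across, 42 high; leave alone. Origin at its underside.
- cup: Striped turned wooden beaker, 72 across, 80 high; leave alone. Origin at its underside.
- puzzle_box: Inlaid wooden box 110 by 75 by 50; leave alone. Origin at its underside.
- doll: Small turned reddish wooden figure, 52 across, 90 high; leave alone. Origin at its underside.
- glue: White glue bottle, 52 across, 140 high; leave alone. Origin at its underside.
- screwdriver: Orange-handled screwdriver lying on the bench; leave alone. Origin at its underside.
- spare_pulley: Aluminium stepped pulley, 64 across, 28 high; leave alone. Origin at its underside.
Things that resemble listed ones, but are neither listed nor needed, are in the scene too. What is shaped like the cover but turquoise is not meant.

How it is judged:
By the outcome, as a careful person would: the job done as asked, in the order asked, and still so for the second after the job is handed in, with the robot touching nothing.
It also fails if it takes over 64 s, if anything falls off the work surface, if the arm or the gripper's body presses on something with over 40 N, if the wrist force passes 120 N, or if a joint passes its speed limit or range.

### The arm

A 6-joint arm with a two-finger parallel gripper is mounted at the origin on the work surface. World frame = base frame: x ahead of the robot, y to its left, z up, the work surface at z = 0. Lengths are in m, angles in rad, forces in N, time in s.
With the tool pointing down it reaches from about 0.25 to 0.775 m from the base axis. Payload 4 kg.
Tool frame: the origin (TCP) lies on the centre line of the jaws, within the pads' length; the fingertips stand 22 mm ahead of it and the grasp point (between the pads) lies 3 mm ahead of it; z points along the fingers, y is the line along which they close (so a half turn about z gives the same grasp; the last joint's range is limited). The gripper opens to 94 mm and grips with 3 to 60 N. Pads are 16 mm wide; open, the fingers measure 119 mm over their backs; the gripper's body (75 mm by 177 mm) begins 78 mm behind the grasp point.
Start: joints at [1.058, 0.087, 1.371, -0, 1.684, -0.103], TCP at [0.219, 0.504, 0.228] pointing down, gripper open.
Joint ranges: [-3.1, 3.1], [-0.76, 2.03], [0.27, 2.55], [-1.08, 4.22], [0.17, 2.65], [-2.57, 2.57]. Speed limits (rad/s): [2.79, 2.79, 3.14, 3.14, 3.14, 3.14].

### API

Orientations are given as a rotation vector (axis times angle).
In Python, from workcell import observe, capture, job_done gives the robot as it stands.
- The arm moves only by the tool arm_command, never from a script. Its argument "steps" is a list of rows, each a list of 5 numbers: the shift along the tool's x, y, z in mm, then the turn about the tool's z in rad, then the closure, from -1 (fully open) to 1 (shut). In form: [[x, y, z, spin, gripper], ...]. A call has 1 to 12 rows; each row is the pose to reach, as a shift and turn from the pose commanded when the call began, along the tool's axes at that moment; what a row does not reach only later rows make up. A row lasts 1/12 s, in which the tool goes at most 41.7 mm and 7.16 degrees, less where a joint would pass 70% of its speed; a pose out of reach is approached as far as the arm can. A call with a gripper value outside its range is refused whole. The fingers move at their own pace and stop on an object; "force" is the grip in N (left out, the last holds). Time passes only in rows, so rows that repeat a pose let the fingers close. It gives the time, the measured TCP pose, the force, the opening and the grip force at its end, in the units of the state.
- observe(): the state, without advancing time (a new reading comes with each control period).
- capture(name): name is "scene" or "top" or "wrist"; returns a dict with "frame" (420x560x3 uint8, blue, green, red), "depth" (420x560 float32, m along the optical axis (not along the pixel's ray), 0 where there is no reading), "intrinsics" (3x3 intrinsics, pixels), "R" (3x3) and "t" (3): a world point X has camera coordinates R X + t. Camera axes: x right, y down, z forward; pixel columns grow to the right and rows downward; lengths in m; the calibration is good to about 2 mm. The wrist camera is an equidistant fisheye: a pixel r from the principal point sees the ray r / f radians off the axis. A picture is of the moment at which its call begins.
- job_done(): hands the job in; it is judged then, once.
The state is a dict: "t": time; "qpos": joint angles; "qd": joint speeds; "tau": joint torques, N m; "ee_pos": TCP position; "tool_rot": TCP orientation; "force": force on the tool from outside, world axes, zero at the start; "moment": the same for the moment, N m; "grip_width": finger opening in m; "grasp_force": force on a finger pad.
Only numpy, scipy, OpenCV 4.12 (cv2) and the standard library are available. Lean on these libraries where they do the work, as an engineer would, in place of code of your own. Each camera call takes 0.05 s, during which the arm holds its last target. There are 200 camera calls.

## Working session

There is one attempt and no reset: what is moved stays moved. The work goes in short steps, Python scripts to look and compute and a tool call to move; the robot and the scene stay as the last step left them, time stands still between calls to the robot, and variables do not carry over. Pictures are saved under pics/ and viewed, at most 12 in all, crops included, and the job is handed in when it is done.

Besides the shell and the picture viewer there is one more tool, called as name([rows], argument=value, ...), one row to a line, values as JSON. arm_command: Moves the arm, as the interface text tells. Its arguments: {"type":"object","properties":{"steps":{"type":"array"},"force":{"type":"number"}},"required":["steps"]}

```bash
mkdir -p pics; cat > h.py <<'E'
import numpy as np, cv2, pickle
from workcell import observe, capture, job_done
def snap(n,f):
    c=capture(n); cv2.imwrite(f'pics/{f}.png',c['frame']); pickle.dump(c,open(f'{f}.pkl','wb')); return c
def load(f): return pickle.load(open(f+'.pkl','rb'))
def px(c,u,v,z=None,w=1):
    # world point from depth (z None) or on plane height z
    K=np.array(c['intrinsics']);R=np.array(c['R']);t=np.array(c['t'])
    r=np.array([(u-K[0,2])/K[0,0],(v-K[1,2])/K[1,1],1.])
    if z is None:
        p=c['depth'][int(v)-w:int(v)+w+1,int(u)-w:int(u)+w+1]; d=np.median(p[p>0]); return R.T@(r*d-t)
    o=-R.T@t; q=R.T@r; return o+q*(z-o[2])/q[2]
E
python3 - <<'E'
from h import *
a=snap('scene','s0');b=snap('top','t0')
s=observe();print(s['t'],s['ee_pos'],s['tool_rot'],s['force'])
print(b['R'],b['t'],b['intrinsics'])
cv2.imwrite('pics/both.png',cv2.resize(np.vstack([a['frame'],b['frame']]),None,fx=.71,fy=.71))
E
```

```text
0.1 [0.21891946 0.50406631 0.22641668] [-6.39121362e-01 -3.07528706e+00  3.00884521e-03] [-0.41433528 -0.07002271 -0.04897539]
[[ 0.065126   -0.99786199  0.00548286]
 [-0.97293617 -0.06471805 -0.22182601]
 [ 0.22170658  0.00911217 -0.97507085]] [0.14803308 0.57557664 1.17283624] [[432.7100442    0.         280.55040855]
 [  0.         432.7100442  207.76780003]
 [  0.           0.           1.        ]]
```

View pics/t0.png

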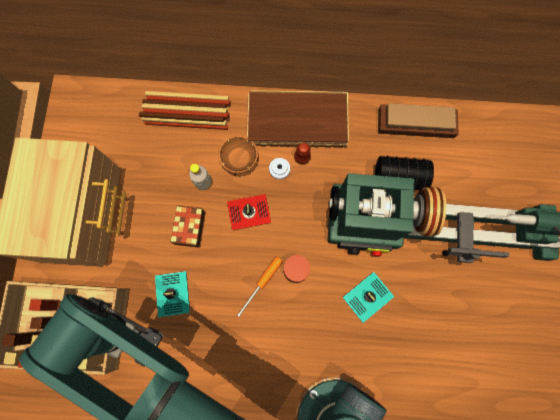

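View pics/s0.png

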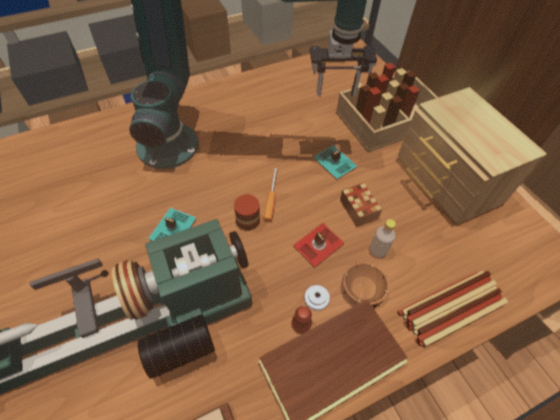

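Top view: the red cover is at (249,211). Lookalikes are the turquoise plates at (172,293) and (368,297), plus a red lid on a cup at (296,268). I choose the red plate. The headstock opening is at (378,204). Next is a close crop of both.

```bash
python3 - <<'E'
from h import *
b=load('t0');f=b['frame']
A=cv2.resize(f[185:240,215:285],None,fx=8,fy=8,interpolation=2)[:, :]
B=cv2.resize(f[160:260,320:450],None,fx=6,fy=6,interpolation=2)[:590]
cv2.imwrite('pics/ca.png',A);cv2.imwrite('pics/cb.png',B)
print(px(b,249,211),px(b,249,211,.05))
E
```

```text
[0.55242405 0.27600409 0.04915814] [0.55224339 0.27593397 0.05      ]
```

View pics/ca.png

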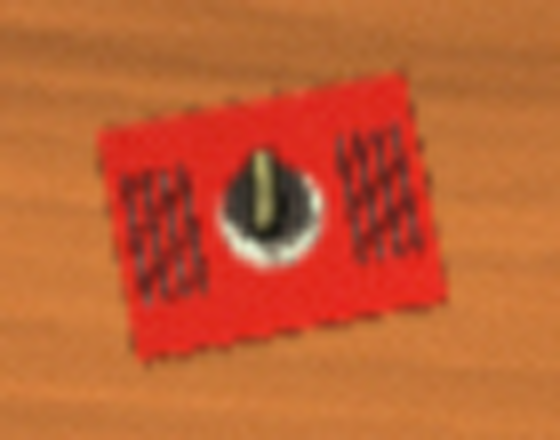

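View pics/cb.png

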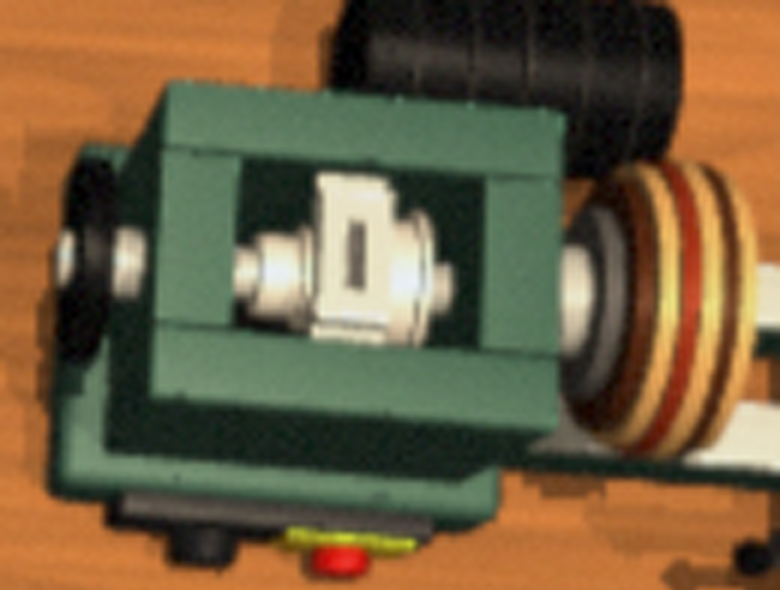

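The crop confirms the red cover, with plate corners at crop pixels (100,130), (405,72), (446,302), (140,362). The wing's pale line runs from (262,152) to (264,228). The headstock crop shows the outer top corners at (168,83), (563,110), (556,428), (152,398) and the opening corners at (238,155), (485,178), (480,352), (232,325).

```bash
python3 - <<'E'
from h import *
b=load('t0')
def rect(P,z,s,o):
    Q=np.array([px(b,x/s+o[0]-.5+.5/s,y/s+o[1]-.5+.5/s,z)[:2] for x,y in P])
    # order: TL,TR,BR,BL ; y along TR->TL (left), x along BL->TL (up/back)
    yd=(Q[0]+Q[3]-Q[1]-Q[2])/2; xd=(Q[0]+Q[1]-Q[2]-Q[3])/2
    print('c',Q.mean(0).round(4),'len x,y',np.hypot(*xd).round(4),np.hypot(*yd).round(4),'yaw',np.arctan2(xd[1],xd[0]).round(4),np.arctan2(-yd[0],yd[1]).round(4))
rect([(100,130),(405,72),(446,302),(140,362)],.009,8,(215,185))
rect([(168,83),(563,110),(556,428),(152,398)],.215,6,(320,160))
rect([(238,155),(485,178),(480,352),(232,325)],.215,6,(320,160))
p=[px(b,x/8+215-.44,y/8+185-.44,.0505) for x,y in ((263,152),(264,228))]
d=p[0]-p[1];print('wing',(p[0]+p[1])/2,np.hypot(*d[:2]),np.arctan2(d[1],d[0]))
for x,y in((200,240),(350,130),(350,385),(520,260),(330,200),(330,300)):print(px(b,x/6+320,y/6+160))
s=observe()
from scipy.spatial.transform import Rotation as Ro
print(Ro.from_rotvec(s['tool_rot']).as_matrix().round(4))
w=snap('wrist','w0'); Rw=np.array(w['R']);print('cam',-Rw.T@w['t'],Rw,w['intrinsics'])
E
```

```text
c [0.5594 0.2802] len x,y 0.0897 0.1157 yaw 0.2506 0.2621
c [ 0.5625 -0.063 ] len x,y 0.1369 0.1673 yaw -0.0208 -0.0069
c [ 0.5628 -0.0626] len x,y 0.0744 0.1038 yaw -0.0166 -0.0374
wing [0.55981527 0.28087229 0.0505    ] 0.028153992347661815 0.09493143334618558
[0.56265783 0.00272684 0.21419795]
[ 0.61429601 -0.05897224  0.21611433]
[ 0.50486999 -0.06098953  0.21446266]
[ 0.56281705 -0.13125069  0.21470117]
[ 0.58536345 -0.05276865  0.20800809]
[ 0.54185529 -0.05341599  0.20837812]
[[-9.172e-01  3.984e-01 -1.000e-03]
 [ 3.984e-01  9.172e-01 -1.800e-03]
 [ 2.000e-04 -2.000e-03 -1.000e+00]]
cam [0.14577049 0.53764134 0.38381724] [[ 0.39928112  0.91682781 -0.00115895]
 [ 0.88096292 -0.38331114  0.27744711]
 [ 0.25392699 -0.11180039 -0.96074021]] [[325.1922621    0.         277.37370628]
 [  0.         325.1922621  208.46433074]
 [  0.           0.           1.        ]]
```

arm_command([
  [-100,-17,10,-0.12,0.15],
  [-200,-34,20,-0.25,0.15],
  [-300,-51,30,-0.38,0.15],
  [-400,-68,40,-0.505,0.15],
  [-401,-69,50,-0.505,0.15],
  [-401,-69,60,-0.505,0.15],
  [-401,-69,80,-0.505,0.15],
  [-401,-69,96,-0.505,0.15],
  [-401,-69,96,-0.505,0.15],
  [-401,-69,96,-0.505,0.15],
  [-401,-69,96,-0.505,0.15],
  [-401,-69,96,-0.505,0.15],
])

```text
t: 1.15
ee_pos: [0.5607, 0.278, 0.1277]
tool_rot: [0.142, -3.133, 0.004]
force: [0.3, 0.1, 0.2]
grip_width: 0.0397
grasp_force: 0.0
```

```bash
cat >> h.py <<'E'
def fish(c,u,v,z):
    K=np.array(c['intrinsics']);R=np.array(c['R']);t=np.array(c['t'])
    a=np.array([u-K[0,2],v-K[1,2]]);r=np.hypot(*a);th=r/K[0,0]
    q=R.T@np.r_[a/r*np.sin(th),np.cos(th)];o=-R.T@t
    return o+q*(z-o[2])/q[2]
E
python3 - <<'E'
from h import *
w=snap('wrist','w1');f=w['frame']
K=np.array(w['intrinsics']);R=np.array(w['R']);t=np.array(w['t'])
q=R@np.array([.56,.28,.03])+t;r=np.hypot(q[0],q[1]);th=np.arctan2(r,q[2]);u,v=q[:2]/r*th*K[0,0]+K[:2,2];print(u,v)
u0=int(u)-130;v0=max(0,min(int(v)-100,420-200));print(u0,v0)
cv2.imwrite('pics/w1c.png',cv2.resize(f[v0:v0+200,u0:u0+260],None,fx=3,fy=3,interpolation=2))
E
```

```text
278.86772128581066 215.5781542871742
148 115
```

View pics/w1c.png

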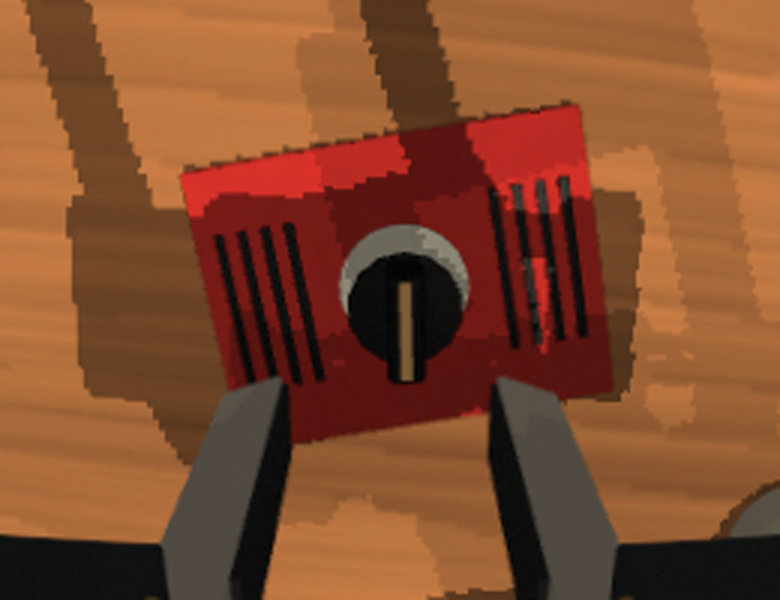

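The wrist crop shows the pale line from (405,282) to (407,381), and plate corners at (182,173), (580,103), (612,394).

```bash
python3 - <<'E'
from h import *
w=load('w1');g=lambda x,y,z:fish(w,(x+.5)/3-.5+148,(y+.5)/3-.5+115,z)
a,b=g(405,282,.0505),g(407,381,.0505);d=a-b
print('wing',(a+b)/2,np.hypot(*d[:2]),np.arctan2(d[1],d[0]))
A,B,C=g(182,173,.009),g(580,103,.009),g(612,394,.009)
print('cover',(A+C)/2,np.linalg.norm(A-B),np.linalg.norm(B-C),np.arctan2(*(A-B)[[0,1]]*[-1,1]),np.arctan2(*(B-C)[[1,0]]))
s=observe();print(s['ee_pos'],s['tool_rot'])
E
```

```text
wing [0.56129422 0.28323796 0.0505    ] 0.026642149557344726 -3.027813933740766
cover [0.56141098 0.28343956 0.009     ] 0.11676460904355686 0.09077916126197026 -2.8767644242129977 -2.889150336952943
[0.55946485 0.28009001 0.12941479] [ 1.44706198e-01 -3.13413444e+00  1.06618381e-03]
```

arm_command([
  [-2,2,20,0,0.15],
  [-2,2,40,0,0.15],
  [-2,2,55,0,0.15],
  [-2,2,65,0,0.15],
  [-2,2,70,0,0.15],
  [-2,2,72,0,0.15],
  [-2,2,72,0,0.15],
  [-2,2,72,0,0.15],
])

```text
t: 1.87
ee_pos: [0.5617, 0.2843, 0.0609]
tool_rot: [-0.15, 3.136, 0.001]
force: [0.7, 0.2, -0.1]
grip_width: 0.0399
grasp_force: 0.0
```

arm_command([
  [0,0,0,0,0.4],
  [0,0,0,0,0.6],
  [0,0,0,0,0.8],
  [0,0,0,0,1],
  [0,0,0,0,1],
  [0,0,0,0,1],
  [0,0,0,0,1],
  [0,0,0,0,1],
], force=15)

```text
t: 2.53
ee_pos: [0.5615, 0.2832, 0.0597]
tool_rot: [-0.149, 3.138, -0.001]
force: [0.6, -2.5, 1.1]
grip_width: 0.0101
grasp_force: 15.0
```

arm_command([
  [0,0,3,0,1],
  [0,0,5,0,1],
  [0,0,5,0,1],
  [0,0,5,-0.06,1],
  [0,0,5,-0.12,1],
  [0,0,5,-0.16,1],
  [0,0,5,-0.16,1],
  [0,0,5,-0.16,1],
])

```text
t: 3.2
ee_pos: [0.5622, 0.284, 0.057]
tool_rot: [-0.399, 3.113, 0.001]
force: [-2.9, -2.5, 9.2]
grip_width: 0.0099
grasp_force: 15.0
```

arm_command([
  [0,0,-5,0,1],
  [0,0,-15,0,1],
  [0,0,-40,0,1],
  [0,0,-75,0,1],
  [0,0,-110,0,1],
  [0,0,-145,0,1],
  [0,0,-180,0,1],
  [0,0,-210,0,1],
  [0,0,-230,0,1],
  [0,0,-240,0,1],
  [0,0,-240,0,1],
  [0,0,-240,0,1],
], force=20)

```text
t: 4.2
ee_pos: [0.561, 0.2837, 0.293]
tool_rot: [0.4, -3.114, 0.0]
force: [1.2, -0.5, -3.5]
grip_width: 0.0099
grasp_force: 20.0
```

```bash
python3 - <<'E'
from h import *
w=snap('wrist','w2');s=observe();print(s['ee_pos'],s['tool_rot'],s['force'])
cv2.imwrite('pics/w2c.png',cv2.resize(w['frame'][100:400,100:460],None,fx=2,fy=2,interpolation=2))
print(-np.array(w['R']).T@w['t'],w['R'])
E
```

```text
[0.56064979 0.2835191  0.29176313] [ 3.99566903e-01 -3.11182375e+00  1.23922892e-03] [-0.19676532 -0.30599727 -2.75152994]
[0.48388732 0.26429019 0.45059907] [[-2.51757315e-01  9.67790096e-01  7.64641354e-04]
 [ 9.30191914e-01  2.41758428e-01  2.76217062e-01]
 [ 2.67135278e-01  7.02509291e-02 -9.61094975e-01]]
```

View pics/w2c.png

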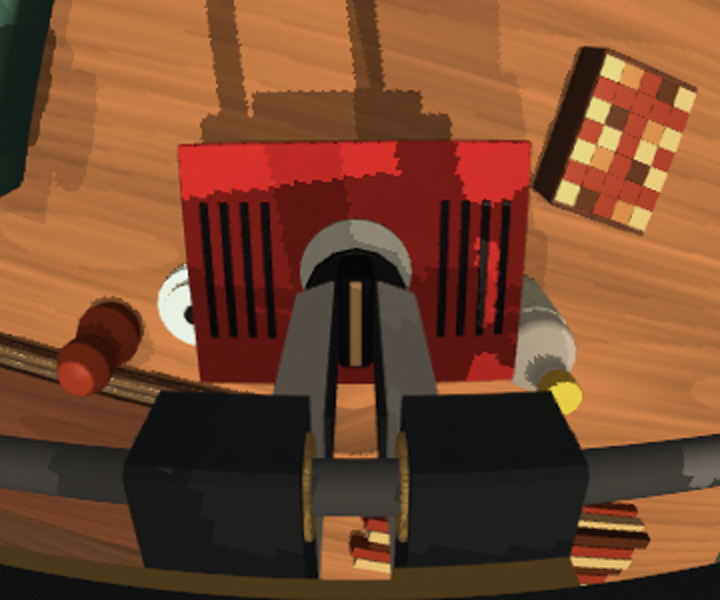

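The cover hangs level from the wing. Its plate corners are at crop pixels (180,145), (530,141), (517,380), (202,383), and the pale line runs from (355,283) to (355,366).

```bash
python3 - <<'E'
from h import *
w=load('w2');g=lambda x,y,z:fish(w,(x+.5)/2-.5+100,(y+.5)/2-.5+100,z)
for z in(.236,.241,.246):
    P=[g(*p,z)[:2] for p in((180,145),(530,141),(517,380),(202,383))]
    A,B,C,D=P
    xd=(D+C-A-B)/2; yd=(B+C-A-D)/2
    print(z,np.mean(P,0),[np.linalg.norm(k).round(4) for k in(A-B,D-C,A-D,B-C)],np.arctan2(xd[1],xd[0]),np.arctan2(-yd[0],yd[1]))
a,b=g(355,283,.286),g(355,366,.286);d=b-a
print((a+b)/2,np.linalg.norm(d),np.arctan2(d[1],d[0]))
s=observe();print(s['ee_pos'],2*np.arctan2(s['tool_rot'][1],s['tool_rot'][0])+np.pi)
# lathe: second measure of opening via top depth
b=load('t0')
E
```

```text
0.236 [0.56252485 0.28571547] [np.float64(0.1197), np.float64(0.122), np.float64(0.0925), np.float64(0.0928)] 0.2736728211946666 0.26492793395375763
0.241 [0.56069265 0.28521628] [np.float64(0.1169), np.float64(0.1192), np.float64(0.0903), np.float64(0.0906)] 0.27367282119466646 0.26492793395375863
0.246 [0.55886046 0.28471708] [np.float64(0.1141), np.float64(0.1163), np.float64(0.0882), np.float64(0.0884)] 0.27367282119466657 0.2649279339537578
[0.56012189 0.28418012 0.286     ] 0.025829316815965047 0.2543514490758208
[0.56064979 0.2835191  0.29176313] 0.2554080704086381
```

arm_command([
  [5,-20,-10,0.03,1],
  [13,-50,-20,0.08,1],
  [22,-85,-35,0.14,1],
  [31,-120,-50,0.2,1],
  [39,-150,-60,0.25,1],
  [44,-170,-60,0.282,1],
  [46,-177,-60,0.282,1],
  [46,-177,-60,0.282,1],
  [46,-177,-60,0.282,1],
  [46,-177,-60,0.282,1],
])

```text
t: 5.08
ee_pos: [0.5611, 0.102, 0.3527]
tool_rot: [-0.039, -3.138, -0.001]
force: [-0.0, 0.1, -3.7]
grip_width: 0.0099
grasp_force: 20.0
```

```bash
python3 - <<'E'
from h import *
w=snap('wrist','w3');s=observe();print(s['ee_pos'],2*np.arctan2(s['tool_rot'][1],s['tool_rot'][0]),s['force'])
cv2.imwrite('pics/w3c.png',cv2.resize(w['frame'][60:345,0:380],None,fx=2.1,fy=2.1,interpolation=2))
E
```

```text
[0.56115978 0.1021484  0.3530852 ] -3.166035081216917 [-0.48853258  0.05437359 -1.93725619]
```

View pics/w3c.png

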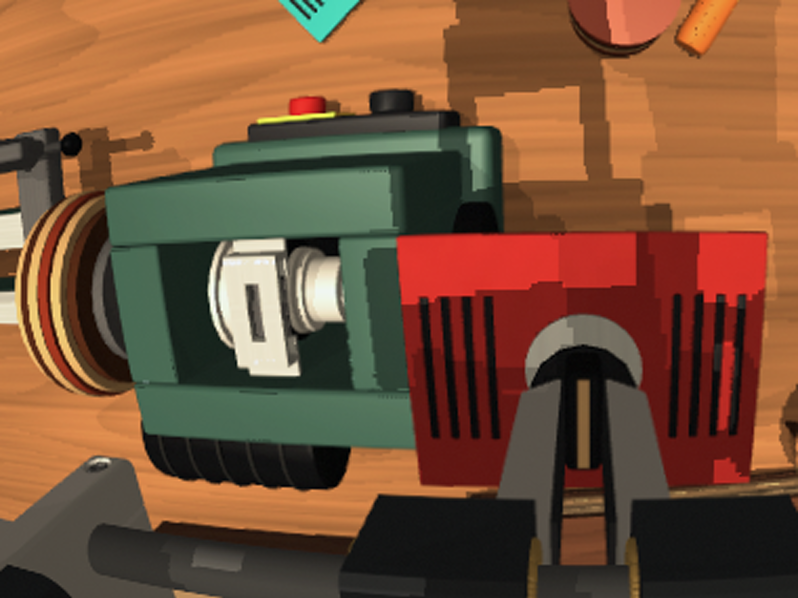

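In this wrist crop the opening corners at top height are about (158,247), (177,384), (353,391), (340,237). The outer left corners are (107,189) and (147,433), and the right near corner is (390,168).

```bash
python3 - <<'E'
from h import *
w=load('w3');g=lambda x,y,z:fish(w,(x+.5)/2.1-.5,(y+.5)/2.1-.5+60,z)
A,B,C,D=[g(*p,.215)[:2] for p in((158,247),(177,384),(353,391),(340,237))]
print('open',(A+B+C+D)/4,[np.linalg.norm(k).round(4) for k in(A-B,D-C,A-D,B-C)])
yw=lambda d:np.arctan2(-d[0],d[1]); xw=lambda d:np.arctan2(d[1],d[0])
print(xw(B-A),xw(C-D),yw(D-A),yw(C-B))
E,F,G=[g(*p,.215)[:2] for p in((107,189),(147,433),(390,168))]
print('outer',(F+G)/2,np.linalg.norm(E-F),np.linalg.norm(E-G),xw(F-E),yw(G-E))
# cover & wing at current pose
zc=.353-.0507
P=[g(*p,zc)[:2] for p in((397,236),(768,233),(753,482),(421,485))]
print('cover',np.mean(P,0),xw((P[3]+P[2]-P[0]-P[1])),yw(P[1]+P[2]-P[0]-P[3]),np.linalg.norm(P[0]-P[1]))
# slot edges
print('slot',g(256,314,.208))
d=w['depth']
for x,y in((256,270),(275,360),(200,160),(300,415),(140,300)):
    u,v=x/2.1,y/2.1+60;dd=np.median(d[int(v)-1:int(v)+2,int(u)-1:int(u)+2])
    K=np.array(w['intrinsics']);a=np.array([u-K[0,2],v-K[1,2]]);r=np.hypot(*a);q=np.r_[a/r*np.tan(r/K[0,0]),1]*dd
    print(np.array(w['R']).T@(q-w['t']))
E
```

```text
open [ 0.56413363 -0.06006229] [np.float64(0.0739), np.float64(0.0756), np.float64(0.1033), np.float64(0.1039)]
-0.04713045410126124 -0.03787453433057057 -0.011338689754863213 -0.027682702731127273
outer [ 0.56389888 -0.06209047] 0.13665002974556284 0.15991721096229736 -0.026742336912276142 -0.024716984548922318
cover [0.56009352 0.10381333] -0.007511403673906552 -0.017364124149933702 0.11713822159186611
slot [ 0.56465138 -0.06012042  0.208     ]
[ 0.54250754 -0.0561095   0.20835652]
[ 0.5892087  -0.05283027  0.20838892]
[ 4.88814695e-01 -2.10878282e-01 -5.01690043e-05]
[ 0.61620485 -0.04038879  0.21553611]
[ 0.5535421  -0.12729358  0.21535112]
```

arm_command([
  [-1,-20,0,0,1],
  [-3,-55,0,0.012,1],
  [-4,-90,0,0.012,1],
  [-6,-125,0,0.012,1],
  [-7,-150,5,0.012,1],
  [-7,-164,15,0.012,1],
  [-7,-164,30,0.012,1],
  [-7,-164,48,0.012,1],
  [-7,-164,60,0.012,1],
  [-7,-164,66,0.012,1],
  [-7,-164,66,0.012,1],
  [-7,-164,66,0.012,1],
])

```text
t: 6.13
ee_pos: [0.564, -0.0624, 0.2881]
tool_rot: [-0.058, -3.14, -0.001]
force: [-0.0, -0.1, -3.2]
grip_width: 0.0097
grasp_force: 20.0
```

```bash
python3 - <<'E'
from h import *
s=observe();print(s['ee_pos'],2*np.arctan2(s['tool_rot'][1],s['tool_rot'][0]),s['force'])
w=snap('wrist','w4')
b=snap('scene','s4');t=snap('top','t4')
cv2.imwrite('pics/c4.png',np.hstack([cv2.resize(w['frame'][130:330,80:480],None,fx=1.4,fy=2.8,interpolation=2)[:560],cv2.resize(b['frame'][200:320,130:180+70],None,fx=2,fy=2)[:560]]) if 0 else cv2.resize(w['frame'][110:340,120:420],None,fx=2.6,fy=2.6,interpolation=2))
E
```

```text
[ 0.56403533 -0.06236024  0.28813411] -3.1788014983117967 [-0.00351417 -0.06471078 -3.22196229]
```

View pics/c4.png

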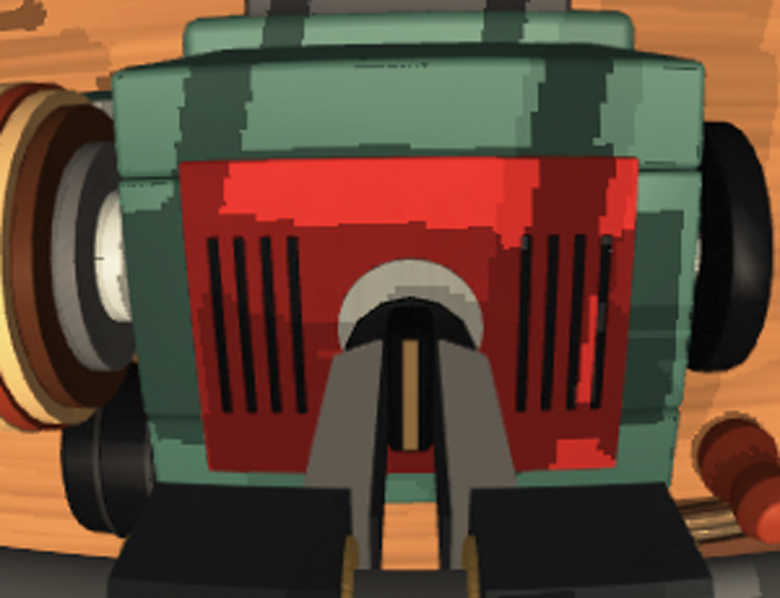

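The cover hovers over the headstock. Its corners are at (180,163), (638,157), (619,466), (208,470). The headstock top's near corners are about (113,76) and (705,70), and its side edges reach (156,485) and (673,485).

```bash
python3 - <<'E'
from h import *
w=load('w4');g=lambda x,y,z:fish(w,(x+.5)/2.6-.5+120,(y+.5)/2.6-.5+110,z)[:2]
yw=lambda d:np.arctan2(-d[0],d[1]); xw=lambda d:np.arctan2(d[1],d[0])
for zc in (.2345,.2374,.240):
    P=[g(*p,zc) for p in((180,163),(638,157),(619,466),(208,470))]
    print('cover',zc,np.mean(P,0),xw((P[3]+P[2]-P[0]-P[1])),yw(P[1]+P[2]-P[0]-P[3]),[np.linalg.norm(P[i]-P[i-1]).round(4) for i in range(4)])
A,B,C,D=[g(*p,.215) for p in((113,76),(705,70),(156,485),(673,485))]
print('W',np.linalg.norm(A-B),np.linalg.norm(C-D),'yaw',xw(C-A),xw(D-B),yw(B-A))
n=(B-A)/np.linalg.norm(B-A);x=np.array([n[1],-n[0]])
print('centre via front',(A+B)/2+.07*x,'ymid far',(C+D)/2, A,B)
E
```

```text
cover 0.2345 [ 0.56420046 -0.06085715] -0.023624074900803732 -0.0267588999702028 [np.float64(0.0903), np.float64(0.1185), np.float64(0.0907), np.float64(0.1204)]
cover 0.2374 [ 0.56310112 -0.06082404] -0.023624074900803753 -0.026758899970203188 [np.float64(0.089), np.float64(0.1169), np.float64(0.0894), np.float64(0.1187)]
cover 0.24 [ 0.56211551 -0.06079435] -0.023624074900803645 -0.026758899970202518 [np.float64(0.0879), np.float64(0.1154), np.float64(0.0883), np.float64(0.1172)]
W 0.16711433046737084 0.16943107884394507 yaw -0.032276833455601166 -0.01486885070493474 -0.028183276471310657
centre via front [ 0.56667106 -0.06089779] ymid far [ 0.62850756 -0.06202403] [ 0.49434425 -0.14244921] [0.49905346 0.02459876]
```

arm_command([
  [-0.5,-0.3,4,0,1],
  [-0.5,-0.3,8,0,1],
  [-0.5,-0.3,11,0,1],
  [-0.5,-0.3,13,0,1],
  [-0.5,-0.3,15,0,1],
  [-0.5,-0.3,16,0,1],
  [-0.5,-0.3,16,0,1],
  [-0.5,-0.3,16,0,1],
])

```text
t: 6.95
ee_pos: [0.5645, -0.0637, 0.2725]
tool_rot: [0.061, 3.141, 0.0]
force: [0.0, -1.2, -2.7]
grip_width: 0.0095
grasp_force: 20.0
```

arm_command([
  [0,0,1,0,1],
  [0,0,2,0,1],
  [0,0,3,0,1],
  [0,0,3.5,0,1],
  [0,0,3.5,0,1],
  [0,0,3.5,0,1],
])

```text
t: 7.45
ee_pos: [0.5645, -0.0635, 0.2689]
tool_rot: [0.06, 3.141, 0.001]
force: [0.3, 0.9, -1.9]
grip_width: 0.0097
grasp_force: 20.0
```

arm_command([
  [0,0,1,0,1],
  [0,0,2,0,1],
  [0,0,2,0,1],
  [0,0,2,0,1],
])

```text
t: 7.78
ee_pos: [0.5646, -0.0635, 0.2679]
tool_rot: [0.06, 3.14, 0.0]
force: [-0.3, 3.3, 1.9]
grip_width: 0.0095
grasp_force: 20.0
```

```bash
python3 - <<'E'
from h import *
s=observe();print(s['ee_pos'],s['force'],s['moment'])
b=snap('scene','s5');w=snap('wrist','w5')
a=cv2.resize(b['frame'][200:330,110:270],None,fx=3.4,fy=3.4,interpolation=2)
c=cv2.resize(w['frame'][150:300,150:400],None,fx=1.5,fy=1.5,interpolation=2)
im=np.zeros((442,544+375,3),np.uint8);im[:442,:544]=a[:442];im[:225,544:]=c
cv2.imwrite('pics/c5.png',cv2.resize(im,(790,380),interpolation=3))
E
```

```text
[ 0.56459992 -0.06349119  0.26787163] [-0.29606027  3.27064697  1.9152605 ] [0.51863315 0.16926373 0.01945986]
```

View pics/c5.png

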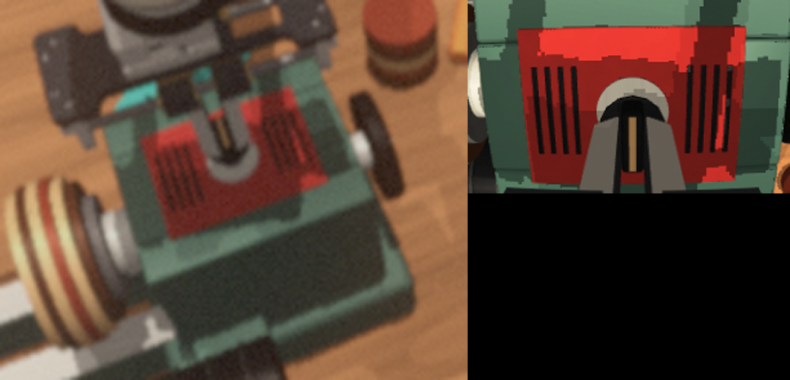

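```bash
python3 - <<'E'
from h import *
w=load('w5');K=np.array(w['intrinsics']);R=np.array(w['R'])
# crop px -> full: x=(X*919/790-544)/1.5+150
for X,Y in((525,35),(640,40),(735,35),(535,170),(735,165),(555,165),(700,160),(490,60),(765,60)):
    u=(X*919/790-544)/1.5+150;v=Y*442/380/1.5+150
    dd=np.median(w['depth'][int(v)-1:int(v)+2,int(u)-1:int(u)+2]);a=np.array([u-K[0,2],v-K[1,2]]);r=np.hypot(*a)
    print((R.T@(np.r_[a/r*np.tan(r/K[0,0]),1]*dd-w['t'])).round(4))
E
```

```text
[ 0.5209 -0.1155  0.2179]
[ 0.5262 -0.0567  0.2181]
[ 0.5251 -0.008   0.2182]
[ 0.5984 -0.119   0.2183]
[ 0.5999 -0.005   0.2183]
[ 0.5952 -0.1068  0.2185]
[ 0.5954 -0.0254  0.2178]
[ 0.5336 -0.137   0.2157]
[0.5397 0.0098 0.2151]
```

arm_command([
  [0,0.7,1,0,1],
  [0,0.7,2,0,1],
  [0,0.7,3,0,1],
  [0,0.7,4,0,1],
  [0,0.7,5,0,1],
  [0,0.7,5,0,1],
  [0,0.7,5,0,1],
])

```text
t: 8.47
ee_pos: [0.5646, -0.0634, 0.262]
tool_rot: [0.062, 3.141, -0.001]
force: [-1.1, -1.1, 2.4]
grip_width: 0.0098
grasp_force: 20.0
```

arm_command([
  [0,0,1,0,1],
  [0,0,2,0,1],
  [0,0,3,0,1],
  [0,0,3,0,1],
  [0,0,3,0,1],
])

```text
t: 8.88
ee_pos: [0.5646, -0.0634, 0.259]
tool_rot: [0.062, 3.141, -0.001]
force: [-1.1, -2.2, 4.6]
grip_width: 0.0093
grasp_force: 20.0
```

arm_command([
  [0,0,0.5,0,1],
  [0,0,1,0,1],
  [0,0,1,0,1],
  [0,0,1,0,1],
])

```text
t: 9.22
ee_pos: [0.5646, -0.0633, 0.2581]
tool_rot: [0.061, 3.141, -0.001]
force: [-1.5, -3.2, 4.0]
grip_width: 0.0097
grasp_force: 20.0
```

arm_command([
  [0,0,0.5,0,1],
  [0,0,0.8,0,1],
  [0,0,0.8,0,1],
  [0,0,0.8,0,1],
])

```text
t: 9.55
ee_pos: [0.5646, -0.0633, 0.2572]
tool_rot: [0.061, 3.141, -0.001]
force: [-0.9, -3.8, 4.0]
grip_width: 0.0098
grasp_force: 20.0
```

arm_command([
  [0,-0.5,0.3,0,1],
  [0,-0.5,0.6,0,1],
  [0,-0.5,0.6,0,1],
  [0,-0.5,0.6,0,1],
])

```text
t: 9.88
ee_pos: [0.5646, -0.0634, 0.257]
tool_rot: [0.061, 3.14, 0.001]
force: [-1.5, -2.8, 5.8]
grip_width: 0.01
grasp_force: 20.0
```

arm_command([
  [0,0,0.3,0,1],
  [0,0,0.6,0,1],
  [0,0,0.6,0,1],
  [0,0,0.6,0,1],
])

```text
t: 10.22
ee_pos: [0.5646, -0.0634, 0.257]
tool_rot: [0.061, 3.14, 0.0]
force: [-1.7, -2.3, 6.4]
grip_width: 0.0096
grasp_force: 20.0
```

arm_command([
  [0,0,-0.6,0,1],
  [0,0,-0.6,0.06,1],
  [0,0,-0.6,0.13,1],
  [0,0,-0.6,0.2,1],
  [0,0,-0.6,0.27,1],
  [0,0,-0.6,0.34,1],
  [0,0,-0.6,0.4,1],
  [0,0,-0.6,0.4,1],
], force=25)

```text
t: 10.88
ee_pos: [0.5645, -0.0639, 0.2571]
tool_rot: [0.687, 3.065, -0.001]
force: [-1.9, -3.6, 6.5]
grip_width: 0.0097
grasp_force: 25.0
```

```bash
python3 - <<'E'
from h import *
s=observe();print(s['ee_pos'],2*np.arctan2(s['tool_rot'][1],s['tool_rot'][0]),s['force'],s['moment'],s['qpos'])
E
```

```text
[ 0.56447093 -0.06392234  0.25705717] 2.7003867029985074 [-1.88852364 -3.60965753  6.47376775] [-0.70961485  0.28806262 -0.04942323] [-2.12164140e-01  1.23676951e-01  1.27277795e+00 -6.95125866e-04
  1.74454683e+00 -1.34187489e+00]
```

arm_command([
  [0,-0.5,0,0.07,1],
  [0,-0.5,0,0.15,1],
  [0,-0.5,0,0.23,1],
  [0,-0.5,0,0.31,1],
  [0,-0.5,0,0.39,1],
  [0,-0.5,0,0.47,1],
  [0,-0.5,0,0.55,1],
  [0,-0.5,0,0.6,1],
  [0,-0.5,0,0.6,1],
])

```text
t: 11.63
ee_pos: [0.564, -0.0644, 0.257]
tool_rot: [1.562, 2.725, -0.001]
force: [-1.4, -3.3, 5.9]
grip_width: 0.0099
grasp_force: 25.0
```

arm_command([
  [0,0,0,0.07,1],
  [0,0,0,0.15,1],
  [0,0,0,0.23,1],
  [0,0,0,0.31,1],
  [0,0,0,0.39,1],
  [0,0,0,0.47,1],
  [0,0,0,0.54,1],
  [0,0,0,0.57,1],
  [0,0,0,0.57,1],
  [0,0,0,0.57,1],
])

```text
t: 12.47
ee_pos: [0.5636, -0.064, 0.2571]
tool_rot: [-2.263, -2.178, 0.001]
force: [-3.4, -2.5, 6.0]
grip_width: 0.0096
grasp_force: 25.0
```

```bash
python3 - <<'E'
from h import *
s=observe();print(s['ee_pos'],2*np.arctan2(s['tool_rot'][1],s['tool_rot'][0]),s['force'],s['moment'],s['qpos'])
w=snap('wrist','w6')
cv2.imwrite('pics/c6.png',cv2.resize(w['frame'][110:340,120:420],None,fx=2.6,fy=2.6,interpolation=2))
E
```

```text
[ 0.56363294 -0.06403983  0.2570533 ] -4.750647255222182 [-3.44706776 -2.54515086  6.03131665] [-0.60229518  0.64649407  0.00495385] [-2.12881416e-01  1.23056442e-01  1.27347349e+00 -3.44396466e-04
  1.74616794e+00 -1.74683042e-01]
```

View pics/c6.png

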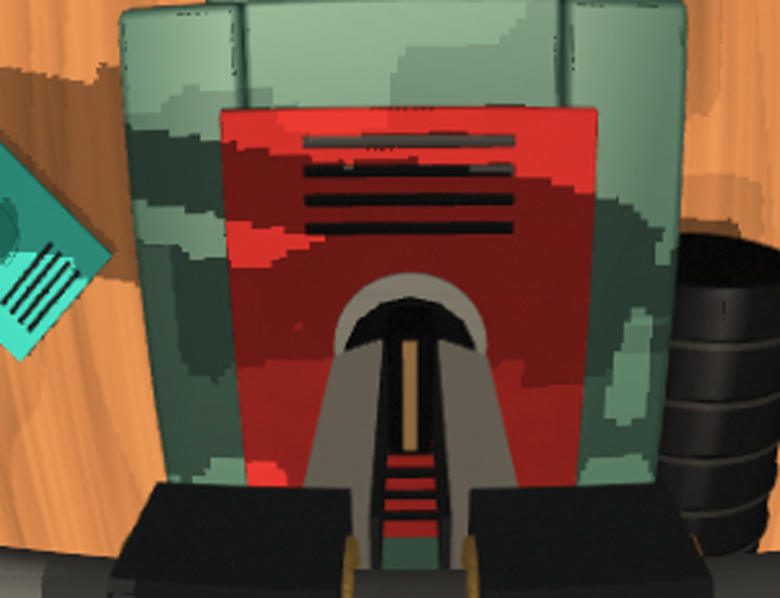

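arm_command([
  [0,0,-0.5,0,1],
  [0,0,-1,0,1],
  [0,0,-1.5,0,1],
  [0,0,-2,0,1],
  [0,0,-2.5,0,1],
  [0,0,-2.5,0,1],
  [0,0,-2.5,0,1],
])

```text
t: 13.1
ee_pos: [0.5641, -0.0637, 0.2589]
tool_rot: [-2.262, -2.178, 0.0]
force: [-3.2, -2.0, 3.4]
grip_width: 0.01
grasp_force: 25.0
```

arm_command([
  [0,0,-0.5,0,1],
  [0,0,-1,0,1],
  [0,0,-1.5,0,1],
  [0,0,-1.5,0,1],
  [0,0,-1.5,0,1],
])

```text
t: 13.52
ee_pos: [0.5642, -0.0637, 0.2605]
tool_rot: [-2.262, -2.179, -0.0]
force: [-4.2, -1.6, 4.3]
grip_width: 0.0098
grasp_force: 25.0
```

arm_command([
  [0,0,-0.5,0,1],
  [0,0,-1,0,1],
  [0,0,-1,0,1],
  [0,0,-1,0,1],
])

```text
t: 13.85
ee_pos: [0.5642, -0.0637, 0.2608]
tool_rot: [-2.262, -2.178, 0.0]
force: [-3.9, -0.9, -0.9]
grip_width: 0.0101
grasp_force: 25.0
```

The stud stops 3.8 mm above the anvil and pulls back, so it is locked in the notch. Releasing now.

arm_command([
  [0,0,0.4,0,1],
  [0,0,0.4,0,0.6],
  [0,0,0.4,0,0.2],
  [0,0,0.4,0,0.15],
  [0,0,0.4,0,0.15],
  [0,0,0.4,0,0.15],
])

```text
t: 14.35
ee_pos: [0.5647, -0.0639, 0.2612]
tool_rot: [2.263, 2.179, 0.001]
force: [0.6, -0.1, -0.1]
grip_width: 0.0386
grasp_force: 0.0
```

arm_command([
  [0,0,-10,0,0.15],
  [0,0,-30,0,0.15],
  [0,0,-60,0,0.15],
  [0,0,-80,0,0.15],
  [0,0,-90,0,0.15],
  [0,0,-90,0,0.15],
  [0,0,-90,0,0.15],
])

```text
t: 14.93
ee_pos: [0.5645, -0.064, 0.3513]
tool_rot: [2.263, 2.178, 0.001]
force: [0.3, 0.3, -1.0]
grip_width: 0.04
grasp_force: 0.0
```

```bash
python3 - <<'E'
from h import *
w=snap('wrist','w7');print(observe()['force'])
cv2.imwrite('pics/c7.png',cv2.resize(w['frame'][110:340,120:420],None,fx=2.6,fy=2.6,interpolation=2))
E
```

```text
[-0.13767193 -0.20989935 -0.33057417]
```

View pics/c7.png

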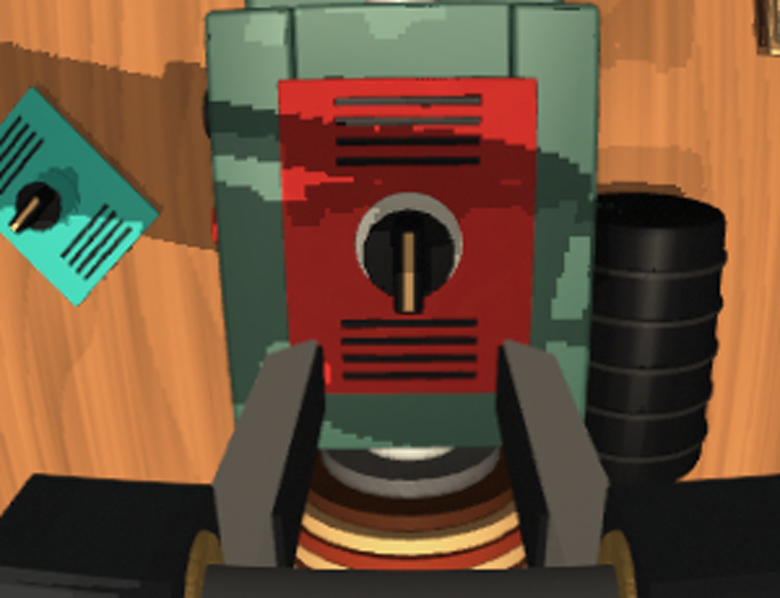

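The cover lies flat and square on the headstock. The wing at (408,270) runs along the long axis, a quarter turn from where it started, and nothing touches it.

```bash
python3 -c "from workcell import job_done; print(job_done())"
```

```text
the job is handed in; nothing more can be done
None
```

The red cover is back on the headstock and lies flat, its stud is pushed in, turned a quarter clockwise and locked in the notch, the gripper is clear, and the job is handed in at about 15 s.

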